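# Put the bush driver back in its hole of the graded rack

### The job

Take the red-headed steel driver out of the wooden block and put it in the hole of the graded rack that fits its shank, pressed fully home against the stiff plug in the hole so that its head sits on the bar, then let go. The bar has shifted along its channel by an unknown amount, so feel for the hole, and be gentle: never load the rack with more than about 60 N. Leave everything else on the bench where it is.

Things in the scene. Friction and masses are not known exactly. Their poses are not given: they have to be found in the camera images.
- driver: steel bush driver standing upright in the wooden block: round shank 22 mm across and 45 mm long with a 1 mm chamfer at the foot, above it a round red head 30 mm across and 34 mm high (79 mm in all), 0.2 to 0.4 kg. Origin at the centre of the foot, z up along the shank to the head
- block: fixed wooden parking block 80 x 80 x 40 mm with one 26 mm hole, 25 mm deep, in the middle of its top; origin under its centre. The driver stands loosely in the hole, its foot 15 mm and its head's underside 60 mm above the bench
- rack: fixed green channel, 74 mm (x) by 270 mm (y), edges 34 mm high, carrying an aluminium bar 54 by 214 mm with five upright holes 42 mm apart, for 10, 14, 18, 22, 26 mm shanks from +y to -y. Origin under its centre; bar's top 63 mm up. The bar has shifted 4 to 36 mm towards +y from the channel's -y end and is clamped there; the shift is not reported. It has no play across (x)
- hole_10 (a point): reference mouth centre, with the bar against the channel's -y end, of the hole for 10 mm shanks (11.2 mm wide, 1 mm chamfer, 55 mm deep) on the bar's top, axes as the rack's; the true hole is 4 to 36 mm from here towards +y (see rack). In it a black plug, 22 to 30 mm below the mouth, held by friction: it yields downward at about 9 N and stays where pushed. A driver is home with its head on the bar, its foot 45 mm down
- hole_14 (a point): reference mouth centre, with the bar against the channel's -y end, of the hole for 14 mm shanks (15.2 mm wide, 1 mm chamfer, 55 mm deep) on the bar's top, axes as the rack's; the true hole is 4 to 36 mm from here towards +y (see rack). In it a black plug, 22 to 30 mm below the mouth, held by friction: it yields downward at about 9 N and stays where pushed. A driver is home with its head on the bar, its foot 45 mm down
- hole_18 (a point): reference mouth centre, with the bar against the channel's -y end, of the hole for 18 mm shanks (19.2 mm wide, 1 mm chamfer, 55 mm deep) on the bar's top, axes as the rack's; the true hole is 4 to 36 mm from here towards +y (see rack). In it a black plug, 22 to 30 mm below the mouth, held by friction: it yields downward at about 9 N and stays where pushed. A driver is home with its head on the bar, its foot 45 mm down
- hole_22 (a point): reference mouth centre, with the bar against the channel's -y end, of the hole for 22 mm shanks (23.2 mm wide, 1 mm chamfer, 55 mm deep) on the bar's top, axes as the rack's; the true hole is 4 to 36 mm from here towards +y (see rack). In it a black plug, 22 to 30 mm below the mouth, held by friction: it yields downward at about 9 N and stays where pushed. A driver is home with its head on the bar, its foot 45 mm down
- hole_26 (a point): reference mouth centre, with the bar against the channel's -y end, of the hole for 26 mm shanks (27.2 mm wide, 1 mm chamfer, 55 mm deep) on the bar's top, axes as the rack's; the true hole is 4 to 36 mm from here towards +y (see rack). In it a black plug, 22 to 30 mm below the mouth, held by friction: it yields downward at about 9 N and stays where pushed. A driver is home with its head on the bar, its foot 45 mm down
- small_driver: small driver with a blue head, 79 mm long, lying on the bench; to be left alone
- tape: yellow tape ring, 90 mm across, 22 mm high; to be left alone
- paint_can: yellow paint can, 80 mm across, 90 mm high; to be left alone
- hammer: hammer lying on the bench; to be left alone
- wrench: wrench lying on the bench; to be left alone
- steel_bar: steel bar 220 x 25 x 20 mm lying on the bench; to be left alone
- spool: wooden spool, 100 mm across, 75 mm high; to be left alone

How it is judged:
On the way, in this order (a step that is already met when the one before it is completed fails the run):
1. the driver is lifted clear of the wooden block (height (world z) of driver above 0.055 m and horizontal distance between driver and block above 0.06 m), for 0.1 s.
2. its foot is at least 8 mm inside the hole for 22 mm shanks (y of driver in the frame of hole_22 between 0.0015 and 0.039 m and x of driver in the frame of hole_22 between -0.005 and 0.005 m and angle between driver's own z axis and vertical below 0.08 rad and z of driver in the frame of hole_22 below -0.008 m), for 0.1 s.
At the end, for the whole second after the job is handed in: the driver stands at rest and upright (within 0.08 rad) in the hole for 22 mm shanks, its foot at least 42 mm below the bar's top (head within 3 mm of the bar), released; nothing else has been moved by more than 30 mm (y of driver in the frame of hole_22 between 0.0015 and 0.039 m and x of driver in the frame of hole_22 between -0.005 and 0.005 m and angle between driver's own z axis and vertical below 0.08 rad and z of driver in the frame of hole_22 below -0.042 m and linear speed of driver below 0.01 m/s); the robot touches nothing.
It fails at once if the driver loads the rack with more than 60 N (contact force between driver and rack above 60 N).
It fails at once if the fingers or arm press on the rack with more than 60 N (contact force between any of the fingers, the arm and rack above 60 N).
It fails at once if a bystander is moved by more than 30 mm (distance of any of small_driver, tape, paint_can, hammer, wrench, steel_bar, spool from where it was at the start of the episode above 0.03 m).
It also fails if it takes over 58 s, if anything falls off the work surface, if the arm or the gripper's body presses on something with over 40 N, if the wrist force passes 120 N, or if a joint passes its speed limit or range.

### The arm

A 6-joint arm with a two-finger parallel gripper is mounted at the origin on the work surface. World frame = base frame: x ahead of the robot, y to its left, z up, the work surface at z = 0. Lengths are in m, angles in rad, forces in N, time in s.
With the tool pointing down it reaches from about 0.35 to 0.85 m from the base axis. Payload 8.1 kg.
Tool frame: the origin (TCP) lies between the finger pads; the fingertips stand 14 mm ahead of it and the grasp point (between the pads) lies 5 mm behind it; z points along the fingers, y is the line along which they close (so a half turn about z gives the same grasp; the last joint's range is limited). The gripper opens to 93 mm and grips with 3 to 60 N. Pads are 15 mm wide; open, the fingers measure 128 mm over their backs; the gripper's body (75 mm by 188 mm) begins 65 mm behind the grasp point.
Start: joints at [1.256, 0.13, 1.488, -0, 1.523, -0.085], TCP at [0.137, 0.584, 0.233] pointing down, gripper open.
Joint ranges: [-2.96, 2.96], [-0.89, 2.26], [0.02, 2.5], [-1.34, 4.48], [0, 2.73], [-2.66, 2.66]. Speed limits (rad/s): [2.39, 2.39, 2.79, 3.14, 3.14, 3.14].

### API

Orientations are given as a rotation vector (axis times angle).
In Python, from plant import robot gives the robot as it stands.
- The arm moves only by the tool arm_command, never from a script. Its argument "targets" is a list of rows, each an object of numbers: "x", "y", "z": the shift along the world's x, y, z in units of 500 mm (1.0 is 500 mm); "rx", "ry", "rz": the turn, a rotation vector about the world's x, y, z in units of 2 rad (1.0 is 2 rad); "claw": the closure in counts, from 0 (fully open) to 255 (shut). In form: [{"x": .., "y": .., "z": .., "rx": .., "ry": .., "rz": .., "claw": ..}, ...]. A call has 1 to 10 rows; each row is the pose to reach, as a shift and turn from the pose commanded when the call began; what a row does not reach only later rows make up. A row lasts 1/12 s, in which the tool goes at most 41.7 mm and 7.16 degrees, less where a joint would pass 70% of its speed; a pose out of reach is approached as far as the arm can. A call with a number of a shift or a turn outside -1 to 1 is refused whole. A call with a gripper value outside its range is refused whole. The fingers move at their own pace and stop on an object; "squeeze" is the grip in N (left out, the last holds). Time passes only in rows, so rows that repeat a pose let the fingers close. It gives the time, the measured TCP pose, the force, the opening and the grip force at its end, in the units of the state.
- robot.read_state(): the state, without advancing time (a new reading comes with each control period).
- robot.read_camera(name): name is "side" or "top" or "wrist"; returns (picture, depth): 480x640x3 uint8, red, green, blue; 480x640 float32, m along the optical axis (not along the pixel's ray), 0 where there is no reading.
- robot.get_calibration(name): a dict with "intrinsics" (3x3 intrinsics, pixels), "dist" ([k1, k2, p1, p2, k3] as OpenCV has them; the pictures are not rectified), "origin" and "orientation" of the camera in the world. Camera axes: x right, y up, looking along -z (the intrinsics and any distortion apply to the point x, -y, -z); pixel columns grow to the right and rows downward; lengths in m; the calibration is good to about 2 mm. A picture is of the moment at which its call begins: read the wrist's pose just before it. get_calibration takes no time and is no camera call; for the wrist camera it gives the pose at the moment of the call.
- robot.close_job(): hands the job in; it is judged then, once.
The state is a dict: "t": time; "q": joint angles; "dq": joint speeds; "joint_torque": joint torques, N m; "tool_pos": TCP position; "orientation": TCP orientation; "force": force on the tool from outside, world axes, zero at the start; "wrist_torque": the same for the moment, N m; "opening": finger opening in m; "gripper_force": force on a finger pad.
Only numpy, scipy, OpenCV 4.12 (cv2) and the standard library are available. Lean on these libraries where they do the work, as an engineer would, in place of code of your own. Each camera call takes 0.05 s, during which the arm holds its last target. There are 200 camera calls.

## Working session

There is one attempt and no reset: what is moved stays moved. The work goes in short steps, Python scripts to look and compute and a tool call to move; the robot and the scene stay as the last step left them, time stands still between calls to the robot, and variables do not carry over. Pictures are saved under pics/ and viewed, at most 10 in all, crops included, and the job is handed in when it is done.

Besides the shell and the picture viewer there is one more tool, called after ">>>" by a JSON object that holds its "op" and its "data", one argument or row to a line. arm_command: Moves the arm, as the interface text tells. Shifts and turns lie within -1 to 1; 1 stands for 500 mm of shift or 2 rad of turn. Its arguments: {"type":"object","properties":{"targets":{"type":"array","items":{"type":"object","properties":{"x":{"type":"number","minimum":-1,"maximum":1},"y":{"type":"number","minimum":-1,"maximum":1},"z":{"type":"number","minimum":-1,"maximum":1},"rx":{"type":"number","minimum":-1,"maximum":1},"ry":{"type":"number","minimum":-1,"maximum":1},"rz":{"type":"number","minimum":-1,"maximum":1},"claw":{"type":"number"}}}},"squeeze":{"type":"number"}},"required":["targets"]}

```bash
mkdir -p pics; cat > h.py <<'E'
import numpy as np, cv2
from scipy.spatial.transform import Rotation as R
from plant import robot
def cal(n):
    c=robot.get_calibration(n); o=np.array(c['orientation'],float)
    Rm=o if o.shape==(3,3) else R.from_rotvec(o).as_matrix()
    return np.array(c['intrinsics']),np.array(c['dist'],float),np.array(c['origin']),Rm
def shot(n,f):
    c=cal(n); p,d=robot.read_camera(n)
    cv2.imwrite(f'pics/{f}.png',p[:,:,::-1]); np.savez(f'pics/{f}.npz',p=p,d=d,K=c[0],D=c[1],o=c[2],R=c[3])
def load(f): return np.load(f'pics/{f}.npz')
def ray(s,u,v):
    x,y=cv2.undistortPoints(np.array([[[u,v]]],float),s['K'],s['D'])[0,0]
    return s['R']@np.array([x,-y,-1])
def at_z(s,u,v,z):
    r=ray(s,u,v); return s['o']+r*(z-s['o'][2])/r[2]
def at_d(s,u,v):
    d=s['d'][v-1:v+2,u-1:u+2]; d=np.median(d[d>0]) if (d>0).any() else 0
    return s['o']+ray(s,u,v)*d
E
python3 - <<'E'
from h import *
print(robot.read_state())
for n in('top','side'): shot(n,n+'0'); s=load(n+'0'); print(n,s['o'],s['R'],s['K'],s['D'])
E
```

```text
{'t': 0.0, 'q': array([ 1.25560023e+00,  1.31161314e-01,  1.48928444e+00,  3.31979930e-05,
        1.52301089e+00, -8.53946476e-02]), 'dq': array([-0.00044133,  0.00170721, -0.00159204, -0.00108686, -0.00186384,
        0.00120816]), 'joint_torque': array([-1.82178635e-03, -5.59834778e+01, -4.91764355e+01,  7.67866359e-02,
        3.49977915e-02, -1.20322984e-04]), 'tool_pos': array([0.13646209, 0.58370879, 0.23158451]), 'orientation': array([-3.60133652e-01, -3.12047525e+00,  2.85868979e-03]), 'force': array([0.55469058, 0.09070378, 0.0299824 ]), 'wrist_torque': array([-0.00572683,  0.03026089, -0.01267226]), 'gripper_force': 0.0, 'opening': 0.09286221682313034}
top [ 0.46898942 -0.03048766  1.20784876] [[ 1.28430710e-04  9.93041778e-01 -1.17762517e-01]
 [-9.99999288e-01 -1.21618831e-05 -1.19314600e-03]
 [-1.18627604e-03  1.17762587e-01  9.93041070e-01]] [[442.57870007   0.         320.93546882]
 [  0.         442.57870007 239.68824928]
 [  0.           0.           1.        ]] [0.02967325 0.         0.         0.         0.        ]
side [ 0.48590575 -0.91277576  1.21126695] [[ 0.99602464  0.06836727 -0.05710372]
 [-0.08905529  0.77877691 -0.6209474 ]
 [ 0.00201858  0.6235643   0.78176946]] [[446.70661058   0.         314.03372994]
 [  0.         446.70661058 244.77959289]
 [  0.           0.           1.        ]] [0.01708155 0.         0.         0.         0.        ]
```

View pics/top0.png

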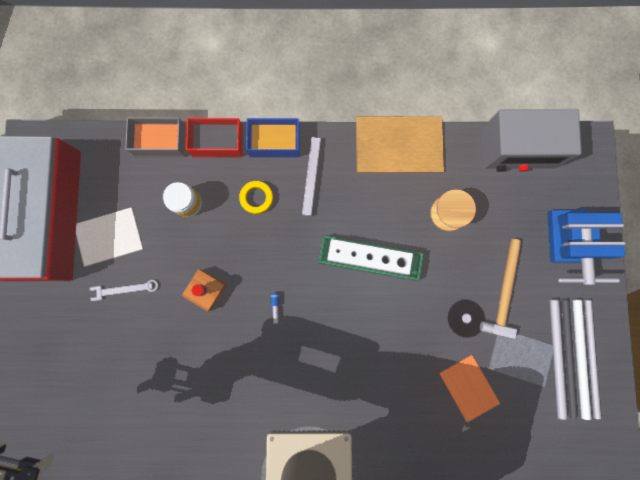

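The driver (red head) is at about (198,290) on its block. The rack is centred near (371,257), with holes running from small (338,251) to large (402,262), so the bar looks shifted slightly. The small driver at (276,305) is between the two. I'll enlarge the two areas.

```bash
python3 - <<'E'
from h import *
s=load('top0'); p=s['p'][:,:,::-1]
a=cv2.resize(p[225:290,310:435],None,fx=6,fy=6,interpolation=cv2.INTER_CUBIC)
b=cv2.resize(p[260:320,170:295],None,fx=6,fy=6*.5/.5*0.58,interpolation=cv2.INTER_CUBIC)
b=cv2.resize(p[262:318,175:235],None,fx=3.4,fy=3.4,interpolation=cv2.INTER_CUBIC)
c=np.zeros((a.shape[0]+b.shape[0],a.shape[1],3),np.uint8);c[:a.shape[0]]=a;c[a.shape[0]:,:b.shape[1]]=b
cv2.imwrite('pics/c1.png',c);print(a.shape,b.shape)
hsv=cv2.cvtColor(s['p'],cv2.COLOR_RGB2HSV)
m=((hsv[...,0]<6)|(hsv[...,0]>174))&(hsv[...,1]>200)&(hsv[...,2]>90); m[:270]=0;m[310:]=0;m[:,:180]=0;m[:,225:]=0
v,u=np.nonzero(m);print('red',u.mean(),v.mean(),len(u),at_z(s,u.mean(),v.mean(),.094),at_d(s,198,290))
print([at_d(s,*q) for q in((345,245),(395,270))])
E
```

```text
(390, 750, 3) (190, 204, 3)
red 196.77380952380952 290.0238095238095 84 [0.47462488 0.28059335 0.094     ] [0.4746683  0.27699218 0.09601343]
[array([ 0.59079856, -0.09167874,  0.06340977]), array([ 0.52595301, -0.22021436,  0.06337735])]
```

View pics/c1.png

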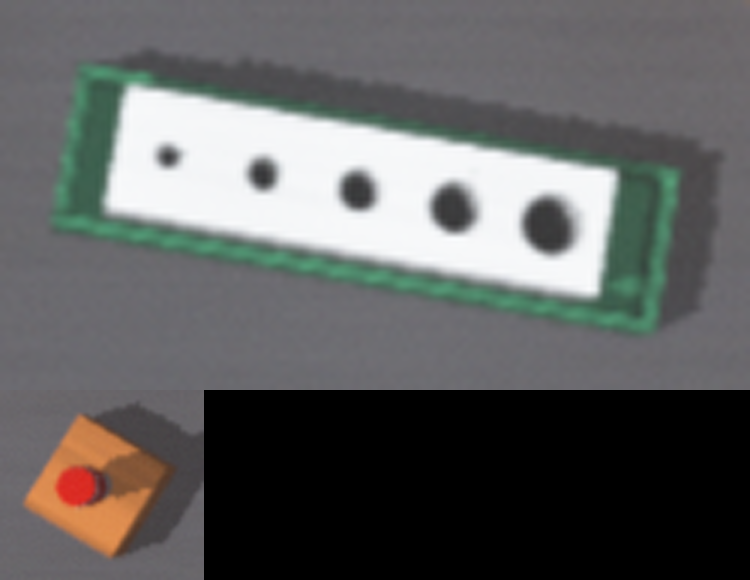

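```bash
python3 - <<'E'
from h import *
s=load('top0'); f=lambda x,y:(310+(x+.5)/6-.5,225+(y+.5)/6-.5)
P=[at_z(s,*f(*q),.063) for q in((168,156),(262,174),(358,190),(454,207),(549,225))]
for p in P: print(p.round(4))
d=P[0]-P[4]; print('yaw of rack y axis vs world y',np.arctan2(-d[0],d[1]),np.linalg.norm(d)/4)
print('head',at_z(s,197.3,289.9,.094))
g=lambda x,y:at_z(s,175+(x+.5)/3.4-.5,262+(y+.5)/3.4-.5,.04).round(4)
print([g(*q) for q in((81,24),(172,78),(115,166),(25,114))])
st=robot.read_state(); print(R.from_rotvec(st['orientation']).as_matrix().round(3)); c=cal('wrist'); print(c)
E
```

```text
[ 0.5763 -0.0724  0.063 ]
[ 0.5684 -0.113   0.063 ]
[ 0.5615 -0.1544  0.063 ]
[ 0.5542 -0.1956  0.063 ]
[ 0.5464 -0.2364  0.063 ]
yaw of rack y axis vs world y -0.17988468861388032 0.04168257459019517
head [0.47492931 0.27929679 0.094     ]
[array([0.5306, 0.2932, 0.04  ]), array([0.4889, 0.2218, 0.04  ]), array([0.422 , 0.2635, 0.04  ]), array([0.4616, 0.3336, 0.04  ])]
[[-0.974  0.228 -0.   ]
 [ 0.228  0.974 -0.002]
 [ 0.    -0.002 -1.   ]]
(array([[426.06333923,   0.        , 319.65652835],
       [  0.        , 426.06333923, 252.18276752],
       [  0.        ,   0.        ,   1.        ]]), array([-0.03816355,  0.        ,  0.        ,  0.        ,  0.        ]), array([0.05898759, 0.60112825, 0.38470754]), array([[ 0.22783001, -0.93212138, -0.28150173],
       [ 0.97369893,  0.21751572,  0.06780346],
       [-0.00197   , -0.2895456 ,  0.95716219]]))
```

>>> {"op": "arm_command", "data": {
  "targets": [
    {"x":0.66,"y":-0.59,"z":-0.04,"claw":0},
    {"x":0.66,"y":-0.59,"z":-0.04,"claw":0},
    {"x":0.66,"y":-0.59,"z":-0.04,"claw":0},
    {"x":0.66,"y":-0.59,"z":-0.04,"claw":0},
    {"x":0.66,"y":-0.59,"z":-0.04,"claw":0},
    {"x":0.66,"y":-0.59,"z":-0.04,"claw":0},
    {"x":0.66,"y":-0.59,"z":-0.04,"claw":0},
    {"x":0.66,"y":-0.59,"z":-0.04,"claw":0},
    {"x":0.66,"y":-0.59,"z":-0.04,"claw":0},
    {"x":0.66,"y":-0.59,"z":-0.04,"claw":0}
  ]
}}

```text
schema error: expected keys x, y, z, rx, ry, rz, claw
```

>>> {"op": "arm_command", "data": {
  "targets": [
    {"x":0.05,"y":-0.045,"z":0,"claw":0},
    {"x":0.05,"y":-0.045,"z":0,"claw":0},
    {"x":0.05,"y":-0.045,"z":0,"claw":0}
  ]
}}

```text
schema error: expected keys x, y, z, rx, ry, rz, claw
```

```bash
python3 - <<'E'
from h import *
s=robot.read_state();print(s['t'],s['tool_pos'],s['orientation'],s['force'])
shot('wrist','w1');s=load('w1')
hsv=cv2.cvtColor(s['p'],cv2.COLOR_RGB2HSV)
m=((hsv[...,0]<6)|(hsv[...,0]>174))&(hsv[...,1]>180)&(hsv[...,2]>60)
n,l,st,c=cv2.connectedComponentsWithStats(m.astype(np.uint8))
for i in np.argsort(-st[1:,4])[:3]+1: print(st[i],c[i])
E
```

```text
0.1 [0.13650216 0.58376912 0.23169686] [-3.60098979e-01 -3.12058197e+00  2.55720526e-03] [-0.14648401 -0.87348073 -0.16427358]
[629 188   2   2   3] [629.33333333 188.33333333]
[637  16   2   2   2] [637.5  16.5]
[629  55   2   2   2] [629.5  55.5]
```

View pics/w1.png

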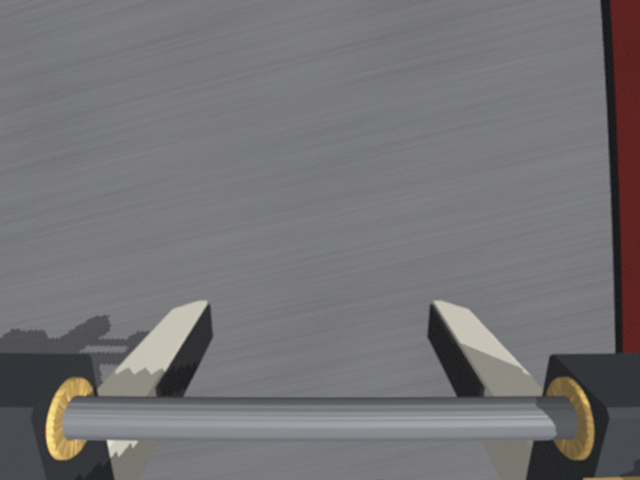

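The move was refused because every key is required, so this picture only shows the open fingers over the bare bench. I'll resend it with all keys.

>>> {"op": "arm_command", "data": {
  "targets": [
    {"x":0.66,"y":-0.59,"z":-0.04,"rx":0,"ry":0,"rz":0,"claw":0},
    {"x":0.66,"y":-0.59,"z":-0.04,"rx":0,"ry":0,"rz":0,"claw":0},
    {"x":0.66,"y":-0.59,"z":-0.04,"rx":0,"ry":0,"rz":0,"claw":0},
    {"x":0.66,"y":-0.59,"z":-0.04,"rx":0,"ry":0,"rz":0,"claw":0},
    {"x":0.66,"y":-0.59,"z":-0.04,"rx":0,"ry":0,"rz":0,"claw":0},
    {"x":0.66,"y":-0.59,"z":-0.04,"rx":0,"ry":0,"rz":0,"claw":0},
    {"x":0.66,"y":-0.59,"z":-0.04,"rx":0,"ry":0,"rz":0,"claw":0},
    {"x":0.66,"y":-0.59,"z":-0.04,"rx":0,"ry":0,"rz":0,"claw":0},
    {"x":0.66,"y":-0.59,"z":-0.04,"rx":0,"ry":0,"rz":0,"claw":0},
    {"x":0.66,"y":-0.59,"z":-0.04,"rx":0,"ry":0,"rz":0,"claw":0}
  ]
}}

```text
t: 0.98
tool_pos: [0.448, 0.3051, 0.2136]
orientation: [-0.36, -3.121, -0.0]
force: [0.4, -0.3, -0.5]
opening: 0.0928
gripper_force: 0.0
```

>>> {"op": "arm_command", "data": {
  "targets": [
    {"x":0.06,"y":-0.05,"z":0,"rx":0,"ry":0,"rz":0,"claw":0},
    {"x":0.06,"y":-0.05,"z":0,"rx":0,"ry":0,"rz":0,"claw":0},
    {"x":0.06,"y":-0.05,"z":0,"rx":0,"ry":0,"rz":0,"claw":0}
  ]
}}

```text
t: 1.23
tool_pos: [0.478, 0.2801, 0.2133]
orientation: [-0.366, -3.119, 0.001]
force: [-1.7, 1.2, -0.1]
opening: 0.0928
gripper_force: 0.0
```

```bash
python3 - <<'E'
from h import *
s=robot.read_state();print(s['t'],s['tool_pos'],s['orientation'],s['force'])
shot('wrist','w2');s=load('w2')
hsv=cv2.cvtColor(s['p'],cv2.COLOR_RGB2HSV)
m=((hsv[...,0]<6)|(hsv[...,0]>174))&(hsv[...,1]>180)&(hsv[...,2]>60)
n,l,st,c=cv2.connectedComponentsWithStats(m.astype(np.uint8))
for i in np.argsort(-st[1:,4])[:3]+1: print(st[i],c[i],at_z(s,*c[i],.094),at_d(s,*c[i].astype(int)))
E
```

```text
1.2333 [0.47800667 0.2801342  0.21329481] [-3.66303159e-01 -3.11931307e+00  7.86766096e-04] [-1.69849423  1.21916048 -0.07503914]
[ 295  224   42   41 1178] [315.31409168 243.94482173] [0.47430846 0.27685974 0.094     ] [0.47317255 0.27693943 0.09569719]
[319 216  12   7  16] [324.375 218.75 ] [0.45908139 0.28661501 0.094     ] [0.46347343 0.28554234 0.07079024]
[316 216   2   2   4] [316.5 216.5] [0.45643698 0.2819665  0.094     ] [0.46092383 0.28032555 0.06998739]
```

View pics/w2.png

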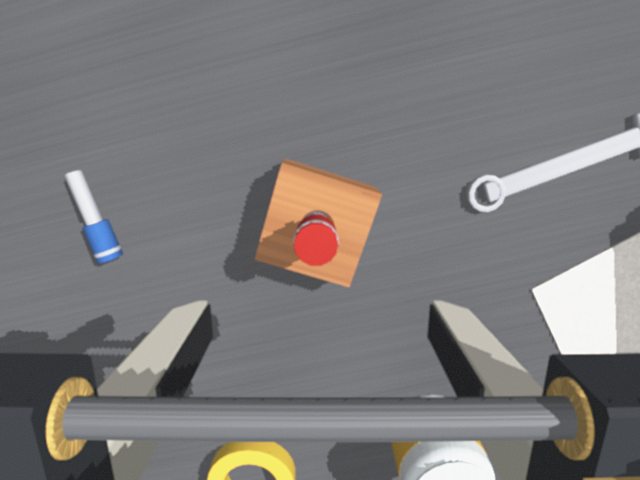

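The head's centre is at pixel (316,243), giving (0.474, 0.277), which matches the top view. Next: descend and grip.

>>> {"op": "arm_command", "data": {
  "targets": [
    {"x":-0.007,"y":-0.005,"z":-0.08,"rx":0,"ry":0,"rz":0,"claw":0},
    {"x":-0.007,"y":-0.005,"z":-0.16,"rx":0,"ry":0,"rz":0,"claw":0},
    {"x":-0.007,"y":-0.005,"z":-0.23,"rx":0,"ry":0,"rz":0,"claw":0},
    {"x":-0.007,"y":-0.005,"z":-0.268,"rx":0,"ry":0,"rz":0,"claw":0},
    {"x":-0.007,"y":-0.005,"z":-0.268,"rx":0,"ry":0,"rz":0,"claw":0},
    {"x":-0.007,"y":-0.005,"z":-0.268,"rx":0,"ry":0,"rz":0,"claw":0}
  ]
}}

```text
t: 1.78
tool_pos: [0.4715, 0.2801, 0.079]
orientation: [-0.357, -3.119, 0.002]
force: [-0.5, 0.8, 1.1]
opening: 0.093
gripper_force: 0.0
```

>>> {"op": "arm_command", "data": {
  "squeeze": 45,
  "targets": [
    {"x":0,"y":0,"z":0,"rx":0,"ry":0,"rz":0,"claw":255},
    {"x":0,"y":0,"z":0,"rx":0,"ry":0,"rz":0,"claw":255},
    {"x":0,"y":0,"z":0,"rx":0,"ry":0,"rz":0,"claw":255},
    {"x":0,"y":0,"z":0,"rx":0,"ry":0,"rz":0,"claw":255},
    {"x":0,"y":0,"z":0,"rx":0,"ry":0,"rz":0,"claw":255},
    {"x":0,"y":0,"z":0,"rx":0,"ry":0,"rz":0,"claw":255},
    {"x":0,"y":0,"z":0,"rx":0,"ry":0,"rz":0,"claw":255},
    {"x":0,"y":0,"z":0,"rx":0,"ry":0,"rz":0,"claw":255},
    {"x":0,"y":0,"z":0,"rx":0,"ry":0,"rz":0,"claw":255}
  ]
}}

```text
t: 2.53
tool_pos: [0.4734, 0.2792, 0.0798]
orientation: [-0.36, -3.121, 0.0]
force: [-0.9, -0.1, 0.0]
opening: 0.0379
gripper_force: 0.0
```

>>> {"op": "arm_command", "data": {
  "targets": [
    {"x":0,"y":0,"z":0,"rx":0,"ry":0,"rz":0,"claw":255},
    {"x":0,"y":0,"z":0,"rx":0,"ry":0,"rz":0,"claw":255},
    {"x":0,"y":0,"z":0,"rx":0,"ry":0,"rz":0,"claw":255},
    {"x":0,"y":0,"z":0,"rx":0,"ry":0,"rz":0,"claw":255}
  ]
}}

```text
t: 2.87
tool_pos: [0.4734, 0.2793, 0.0797]
orientation: [-0.36, -3.121, 0.0]
force: [0.7, -0.3, -1.0]
opening: 0.0294
gripper_force: 45.0
```

>>> {"op": "arm_command", "data": {
  "targets": [
    {"x":0,"y":0,"z":0.04,"rx":0,"ry":0,"rz":0,"claw":255},
    {"x":0,"y":0,"z":0.08,"rx":0,"ry":0,"rz":0,"claw":255},
    {"x":0,"y":0,"z":0.12,"rx":0,"ry":0,"rz":0,"claw":255},
    {"x":0,"y":0,"z":0.16,"rx":0,"ry":0,"rz":0,"claw":255},
    {"x":0,"y":0,"z":0.2,"rx":0,"ry":0,"rz":0,"claw":255},
    {"x":0,"y":0,"z":0.2,"rx":0,"ry":0,"rz":0,"claw":255}
  ]
}}

```text
t: 3.37
tool_pos: [0.4755, 0.2803, 0.1842]
orientation: [0.359, 3.115, 0.005]
force: [-0.1, 0.4, -2.4]
opening: 0.0294
gripper_force: 45.0
```

The driver is held: opening 29.4 mm, weight about 2.4 N. Now moving beside the rack for a close look.

>>> {"op": "arm_command", "data": {
  "targets": [
    {"x":0.012,"y":-0.05,"z":0,"rx":0,"ry":0,"rz":0,"claw":255},
    {"x":0.03,"y":-0.12,"z":0,"rx":0,"ry":0,"rz":0,"claw":255},
    {"x":0.05,"y":-0.2,"z":0,"rx":0,"ry":0,"rz":0,"claw":255},
    {"x":0.07,"y":-0.28,"z":0,"rx":0,"ry":0,"rz":0,"claw":255},
    {"x":0.09,"y":-0.36,"z":0,"rx":0,"ry":0,"rz":0,"claw":255},
    {"x":0.11,"y":-0.44,"z":0,"rx":0,"ry":0,"rz":0,"claw":255},
    {"x":0.13,"y":-0.52,"z":0,"rx":0,"ry":0,"rz":0,"claw":255},
    {"x":0.15,"y":-0.6,"z":0,"rx":0,"ry":0,"rz":0,"claw":255},
    {"x":0.17,"y":-0.68,"z":0,"rx":0,"ry":0,"rz":0,"claw":255},
    {"x":0.19,"y":-0.76,"z":0,"rx":0,"ry":0,"rz":0,"claw":255}
  ]
}}

```text
t: 4.2
tool_pos: [0.5678, -0.1026, 0.1779]
orientation: [-0.36, -3.119, -0.001]
force: [0.7, 0.9, -2.9]
opening: 0.0295
gripper_force: 45.0
```

>>> {"op": "arm_command", "data": {
  "targets": [
    {"x":0.02,"y":-0.07,"z":0,"rx":0,"ry":0,"rz":0,"claw":255},
    {"x":0.035,"y":-0.14,"z":0,"rx":0,"ry":0,"rz":0,"claw":255},
    {"x":0.045,"y":-0.2,"z":-0.03,"rx":0,"ry":0,"rz":0,"claw":255},
    {"x":0.05,"y":-0.205,"z":-0.06,"rx":0,"ry":0,"rz":0,"claw":255},
    {"x":0.05,"y":-0.205,"z":-0.06,"rx":0,"ry":0,"rz":0,"claw":255},
    {"x":0.05,"y":-0.205,"z":-0.06,"rx":0,"ry":0,"rz":0,"claw":255},
    {"x":0.05,"y":-0.205,"z":-0.06,"rx":0,"ry":0,"rz":0,"claw":255}
  ]
}}

```text
t: 4.78
tool_pos: [0.593, -0.2018, 0.1492]
orientation: [-0.359, -3.12, -0.001]
force: [-0.0, 0.2, -2.6]
opening: 0.0293
gripper_force: 45.0
```

```bash
python3 - <<'E'
from h import *
s=robot.read_state();print(s['t'],s['tool_pos'],s['orientation'],s['force'])
shot('wrist','w3')
E
```

```text
4.7833 [ 0.5930338  -0.20179456  0.1491644 ] [-3.58547440e-01 -3.11956081e+00 -1.39641420e-03] [-0.04858289  0.22617611 -2.57224103]
```

View pics/w3.png

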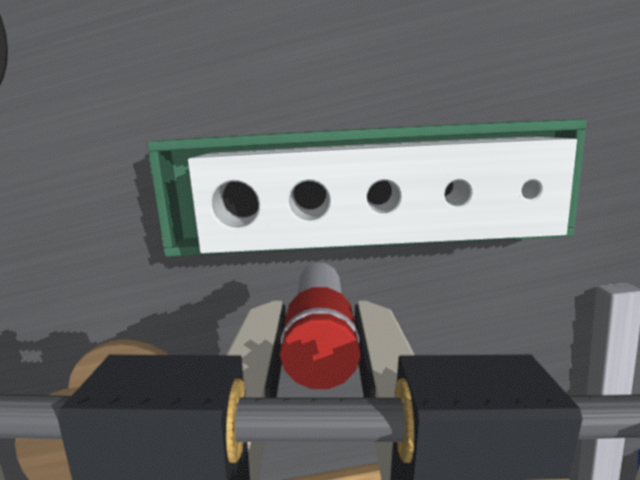

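The 22 mm hole is at about (310,200) and the held driver's foot edge at about (320,264). I'll enlarge this region.

```bash
python3 - <<'E'
from h import *
s=load('w3');p=s['p'][:,:,::-1]
cv2.imwrite('pics/c2.png',cv2.resize(p[165:325,210:410],None,fx=3.75,fy=3.75,interpolation=cv2.INTER_CUBIC))
E
```

```text
(no output)
```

View pics/c2.png

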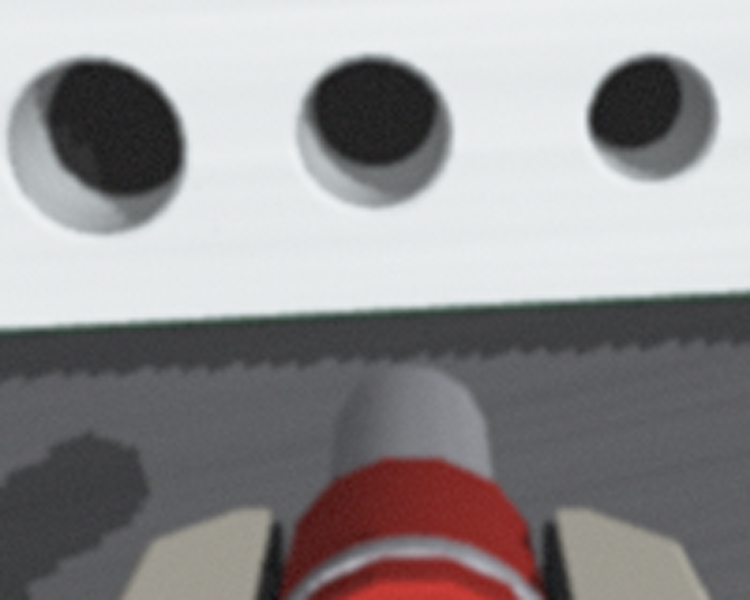

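```bash
cat > proj.py <<'E'
from h import *
def proj(s,P):
    c=(np.asarray(P)-s['o'])@s['R']; c=c*[1,-1,-1]
    return cv2.projectPoints(c,np.zeros(3),np.zeros(3),s['K'],s['D'])[0][:,0]
def circ(c,r,z):
    a=np.linspace(0,2*np.pi,361); return np.c_[c[0]+r*np.cos(a),c[1]+r*np.sin(a),0*a+z]
E
python3 - <<'E'
from proj import *
s=load('w3'); f=lambda x,y:(210+(x+.5)/3.75-.5,165+(y+.5)/3.75-.5)
from scipy.optimize import least_squares
boxes={26:(8,186,55,234),22:(297,452,55,209),18:(587,719,53,182)}
H={}
for k,b in boxes.items():
    (l,t),(r,bt)=f(b[0],b[2]),f(b[1],b[3])
    def res(x):
        q=proj(s,circ(x,x[2],.063)); return [q[:,0].min()-l,q[:,0].max()-r,q[:,1].min()-t,q[:,1].max()-bt]
    c0=at_z(s,(l+r)/2,(t+bt)/2,.063)
    o=least_squares(res,[c0[0],c0[1],.012],x_scale=[.01,.01,.01]); H[k]=o.x; print(k,o.x.round(4),o.fun.round(2))
print('mid 26/18',(H[26]+H[18])[:2]/2)
tcp=np.array([.59303,-.20179,.14916]); zf=tcp[2]-.0647
L=f(338,430)[0];Rr=f(488,430)[0];top=f(413,366)[1]; vrow=f(0,430)[1]
def res(x):
    q=np.vstack([proj(s,circ(x,10,0)*0+circ(x,.010,zf)),proj(s,circ(x,.011,zf+.001))])
    w=proj(s,np.vstack([circ(x,.011,zf+h) for h in np.arange(.001,.045,.001)]))
    m=abs(w[:,1]-vrow)<1.5
    return [q[:,1].min()-top,(w[m,0].min()+w[m,0].max())/2-(L+Rr)/2]
o=least_squares(res,tcp[:2],x_scale=.01,diff_step=1e-3);print('foot',o.x.round(4),o.fun,'foot-tcp',(o.x-tcp[:2]).round(4))
print('move TCP',(H[22][:2]-o.x), 'units', (H[22][:2]-o.x)/.5)
E
```

```text
26 [ 0.5468 -0.2412  0.0136] [-0.17  0.17  0.17 -0.18]
22 [ 0.5545 -0.1998  0.0117] [-0.02  0.02  0.02 -0.02]
18 [ 0.5618 -0.1584  0.0099] [ 0.16 -0.16 -0.16  0.16]
mid 26/18 [ 0.55432508 -0.19976459]
foot [ 0.5954 -0.2033] [ 1.30626177e-10 -4.93267862e-08] foot-tcp [ 0.0024 -0.0016]
move TCP [-0.0408951   0.00358389] units [-0.0817902   0.00716777]
```

>>> {"op": "arm_command", "data": {
  "targets": [
    {"x":-0.04,"y":0.004,"z":0,"rx":0,"ry":0,"rz":0,"claw":255},
    {"x":-0.082,"y":0.007,"z":-0.01,"rx":0,"ry":0,"rz":0,"claw":255},
    {"x":-0.082,"y":0.007,"z":-0.024,"rx":0,"ry":0,"rz":0,"claw":255},
    {"x":-0.082,"y":0.007,"z":-0.034,"rx":0,"ry":0,"rz":0,"claw":255},
    {"x":-0.082,"y":0.007,"z":-0.034,"rx":0,"ry":0,"rz":0,"claw":255},
    {"x":-0.082,"y":0.007,"z":-0.034,"rx":0,"ry":0,"rz":0,"claw":255}
  ]
}}

```text
t: 5.33
tool_pos: [0.5533, -0.1992, 0.1332]
orientation: [0.359, 3.12, -0.0]
force: [-0.0, 0.2, -2.6]
opening: 0.0295
gripper_force: 45.0
```

>>> {"op": "arm_command", "data": {
  "targets": [
    {"x":0,"y":0,"z":-0.002,"rx":0,"ry":0,"rz":0,"claw":255},
    {"x":0,"y":0,"z":-0.004,"rx":0,"ry":0,"rz":0,"claw":255},
    {"x":0,"y":0,"z":-0.006,"rx":0,"ry":0,"rz":0,"claw":255},
    {"x":0,"y":0,"z":-0.008,"rx":0,"ry":0,"rz":0,"claw":255},
    {"x":0,"y":0,"z":-0.009,"rx":0,"ry":0,"rz":0,"claw":255},
    {"x":0,"y":0,"z":-0.009,"rx":0,"ry":0,"rz":0,"claw":255}
  ]
}}

```text
t: 5.83
tool_pos: [0.5524, -0.1997, 0.1281]
orientation: [-0.36, -3.121, -0.0]
force: [0.3, -0.4, -2.9]
opening: 0.0296
gripper_force: 45.0
```

>>> {"op": "arm_command", "data": {
  "targets": [
    {"x":0,"y":0,"z":-0.001,"rx":0,"ry":0,"rz":0,"claw":255},
    {"x":0,"y":0,"z":-0.002,"rx":0,"ry":0,"rz":0,"claw":255},
    {"x":0,"y":0,"z":-0.003,"rx":0,"ry":0,"rz":0,"claw":255},
    {"x":0,"y":0,"z":-0.003,"rx":0,"ry":0,"rz":0,"claw":255},
    {"x":0,"y":0,"z":-0.003,"rx":0,"ry":0,"rz":0,"claw":255}
  ]
}}

```text
t: 6.25
tool_pos: [0.5525, -0.1995, 0.1268]
orientation: [0.36, 3.121, 0.0]
force: [0.6, 1.5, -1.8]
opening: 0.0296
gripper_force: 45.0
```

```bash
python3 - <<'E'
from h import *
s=robot.read_state();print(s['tool_pos'],s['force'],s['wrist_torque'])
E
```

```text
[ 0.55254525 -0.19952332  0.12681782] [ 0.61510411  1.46091301 -1.79038853] [ 0.26182931 -0.09970149 -0.0150954 ]
```

>>> {"op": "arm_command", "data": {
  "targets": [
    {"x":0,"y":0.001,"z":0,"rx":0,"ry":0,"rz":0,"claw":255},
    {"x":0,"y":0.002,"z":-0.001,"rx":0,"ry":0,"rz":0,"claw":255},
    {"x":0,"y":0.002,"z":-0.002,"rx":0,"ry":0,"rz":0,"claw":255},
    {"x":0,"y":0.002,"z":-0.003,"rx":0,"ry":0,"rz":0,"claw":255},
    {"x":0,"y":0.002,"z":-0.003,"rx":0,"ry":0,"rz":0,"claw":255}
  ]
}}

```text
t: 6.67
tool_pos: [0.5523, -0.1987, 0.1251]
orientation: [-0.36, -3.121, -0.0]
force: [-0.4, 0.8, -2.2]
opening: 0.0295
gripper_force: 45.0
```

```bash
python3 - <<'E'
from h import *
s=robot.read_state();print(s['tool_pos'],s['force'],s['wrist_torque'])
E
```

```text
[ 0.55232614 -0.19866926  0.12510353] [-0.42566708  0.76780631 -2.22643532] [ 0.06100066 -0.01856861 -0.01259036]
```

>>> {"op": "arm_command", "data": {
  "targets": [
    {"x":0,"y":0.001,"z":-0.002,"rx":0,"ry":0,"rz":0,"claw":255},
    {"x":0,"y":0.001,"z":-0.004,"rx":0,"ry":0,"rz":0,"claw":255},
    {"x":0,"y":0.001,"z":-0.006,"rx":0,"ry":0,"rz":0,"claw":255},
    {"x":0,"y":0.001,"z":-0.008,"rx":0,"ry":0,"rz":0,"claw":255},
    {"x":0,"y":0.001,"z":-0.008,"rx":0,"ry":0,"rz":0,"claw":255}
  ]
}}

```text
t: 7.08
tool_pos: [0.5523, -0.1981, 0.121]
orientation: [-0.36, -3.12, -0.0]
force: [0.1, -0.4, -3.1]
opening: 0.0291
gripper_force: 45.0
```

```bash
python3 - <<'E'
from h import *
s=robot.read_state();print(s['tool_pos'],s['force'],s['wrist_torque'])
E
```

```text
[ 0.55228977 -0.19811491  0.12096238] [ 0.07440132 -0.35473242 -3.1474645 ] [-0.0005839  -0.0606259  -0.03941237]
```

It's in the hole with almost no side force. Continuing down.

>>> {"op": "arm_command", "data": {
  "targets": [
    {"x":0,"y":0,"z":-0.004,"rx":0,"ry":0,"rz":0,"claw":255},
    {"x":0,"y":0,"z":-0.008,"rx":0,"ry":0,"rz":0,"claw":255},
    {"x":0,"y":0,"z":-0.012,"rx":0,"ry":0,"rz":0,"claw":255},
    {"x":0,"y":0,"z":-0.016,"rx":0,"ry":0,"rz":0,"claw":255},
    {"x":0,"y":0,"z":-0.02,"rx":0,"ry":0,"rz":0,"claw":255},
    {"x":0,"y":0,"z":-0.024,"rx":0,"ry":0,"rz":0,"claw":255},
    {"x":0,"y":0,"z":-0.024,"rx":0,"ry":0,"rz":0,"claw":255}
  ]
}}

```text
t: 7.67
tool_pos: [0.5521, -0.198, 0.1087]
orientation: [-0.36, -3.12, -0.0]
force: [-0.7, 0.2, -2.2]
opening: 0.0295
gripper_force: 45.0
```

>>> {"op": "arm_command", "data": {
  "targets": [
    {"x":0,"y":0,"z":-0.003,"rx":0,"ry":0,"rz":0,"claw":255},
    {"x":0,"y":0,"z":-0.006,"rx":0,"ry":0,"rz":0,"claw":255},
    {"x":0,"y":0,"z":-0.009,"rx":0,"ry":0,"rz":0,"claw":255},
    {"x":0,"y":0,"z":-0.012,"rx":0,"ry":0,"rz":0,"claw":255},
    {"x":0,"y":0,"z":-0.015,"rx":0,"ry":0,"rz":0,"claw":255},
    {"x":0,"y":0,"z":-0.018,"rx":0,"ry":0,"rz":0,"claw":255},
    {"x":0,"y":0,"z":-0.02,"rx":0,"ry":0,"rz":0,"claw":255},
    {"x":0,"y":0,"z":-0.02,"rx":0,"ry":0,"rz":0,"claw":255}
  ]
}}

```text
t: 8.33
tool_pos: [0.5525, -0.1981, 0.0992]
orientation: [-0.36, -3.121, -0.0]
force: [0.3, -0.2, -2.8]
opening: 0.0292
gripper_force: 45.0
```

>>> {"op": "arm_command", "data": {
  "targets": [
    {"x":0,"y":0,"z":-0.002,"rx":0,"ry":0,"rz":0,"claw":255},
    {"x":0,"y":0,"z":-0.004,"rx":0,"ry":0,"rz":0,"claw":255},
    {"x":0,"y":0,"z":-0.006,"rx":0,"ry":0,"rz":0,"claw":255},
    {"x":0,"y":0,"z":-0.008,"rx":0,"ry":0,"rz":0,"claw":255},
    {"x":0,"y":0,"z":-0.01,"rx":0,"ry":0,"rz":0,"claw":255},
    {"x":0,"y":0,"z":-0.012,"rx":0,"ry":0,"rz":0,"claw":255},
    {"x":0,"y":0,"z":-0.014,"rx":0,"ry":0,"rz":0,"claw":255},
    {"x":0,"y":0,"z":-0.016,"rx":0,"ry":0,"rz":0,"claw":255},
    {"x":0,"y":0,"z":-0.016,"rx":0,"ry":0,"rz":0,"claw":255}
  ]
}}

```text
t: 9.08
tool_pos: [0.5529, -0.1983, 0.0924]
orientation: [0.36, 3.12, -0.0]
force: [-2.4, 0.9, 4.4]
opening: 0.0295
gripper_force: 45.0
```

>>> {"op": "arm_command", "data": {
  "targets": [
    {"x":0,"y":0,"z":-0.002,"rx":0,"ry":0,"rz":0,"claw":255},
    {"x":0,"y":0,"z":-0.004,"rx":0,"ry":0,"rz":0,"claw":255},
    {"x":0,"y":0,"z":-0.006,"rx":0,"ry":0,"rz":0,"claw":255},
    {"x":0,"y":0,"z":-0.008,"rx":0,"ry":0,"rz":0,"claw":255},
    {"x":0,"y":0,"z":-0.01,"rx":0,"ry":0,"rz":0,"claw":255},
    {"x":0,"y":0,"z":-0.01,"rx":0,"ry":0,"rz":0,"claw":255}
  ]
}}

```text
t: 9.58
tool_pos: [0.5529, -0.1983, 0.0874]
orientation: [0.36, 3.12, -0.0]
force: [-2.4, 0.9, 4.2]
opening: 0.0296
gripper_force: 45.0
```

>>> {"op": "arm_command", "data": {
  "targets": [
    {"x":0,"y":0,"z":-0.002,"rx":0,"ry":0,"rz":0,"claw":255},
    {"x":0,"y":0,"z":-0.004,"rx":0,"ry":0,"rz":0,"claw":255},
    {"x":0,"y":0,"z":-0.006,"rx":0,"ry":0,"rz":0,"claw":255},
    {"x":0,"y":0,"z":-0.007,"rx":0,"ry":0,"rz":0,"claw":255},
    {"x":0,"y":0,"z":-0.007,"rx":0,"ry":0,"rz":0,"claw":255}
  ]
}}

```text
t: 10.0
tool_pos: [0.5529, -0.1983, 0.084]
orientation: [0.36, 3.12, -0.0]
force: [-2.6, 1.3, 4.5]
opening: 0.0294
gripper_force: 45.0
```

>>> {"op": "arm_command", "data": {
  "targets": [
    {"x":0,"y":0,"z":-0.001,"rx":0,"ry":0,"rz":0,"claw":255},
    {"x":0,"y":0,"z":-0.001,"rx":0,"ry":0,"rz":0,"claw":255},
    {"x":0,"y":0,"z":-0.002,"rx":0,"ry":0,"rz":0,"claw":255},
    {"x":0,"y":0,"z":-0.002,"rx":0,"ry":0,"rz":0,"claw":255}
  ]
}}

```text
t: 10.33
tool_pos: [0.5529, -0.1983, 0.083]
orientation: [0.36, 3.12, -0.001]
force: [-2.1, 1.0, 5.9]
opening: 0.0297
gripper_force: 45.0
```

>>> {"op": "arm_command", "data": {
  "targets": [
    {"x":0,"y":0,"z":-0.0005,"rx":0,"ry":0,"rz":0,"claw":255},
    {"x":0,"y":0,"z":-0.001,"rx":0,"ry":0,"rz":0,"claw":255},
    {"x":0,"y":0,"z":-0.001,"rx":0,"ry":0,"rz":0,"claw":255}
  ]
}}

```text
t: 10.58
tool_pos: [0.553, -0.1984, 0.0828]
orientation: [0.36, 3.12, -0.001]
force: [-3.3, 1.3, 7.4]
opening: 0.0292
gripper_force: 45.0
```

>>> {"op": "arm_command", "data": {
  "targets": [
    {"x":0,"y":0,"z":-0.0005,"rx":0,"ry":0,"rz":0,"claw":255},
    {"x":0,"y":0,"z":-0.0005,"rx":0,"ry":0,"rz":0,"claw":255}
  ]
}}

```text
t: 10.75
tool_pos: [0.553, -0.1984, 0.0828]
orientation: [0.36, 3.12, -0.001]
force: [-4.7, 2.7, 8.4]
opening: 0.0297
gripper_force: 45.0
```

>>> {"op": "arm_command", "data": {
  "targets": [
    {"x":0,"y":0,"z":-0.001,"rx":0,"ry":0,"rz":0,"claw":255},
    {"x":0,"y":0,"z":-0.002,"rx":0,"ry":0,"rz":0,"claw":255},
    {"x":0,"y":0,"z":-0.002,"rx":0,"ry":0,"rz":0,"claw":255}
  ]
}}

```text
t: 11.0
tool_pos: [0.5531, -0.1984, 0.0827]
orientation: [0.36, 3.12, -0.001]
force: [-8.2, 3.2, 15.6]
opening: 0.0295
gripper_force: 45.0
```

```bash
python3 - <<'E'
from h import *
s=robot.read_state();print(s['tool_pos'],s['force'],s['wrist_torque'],s['orientation'])
E
```

```text
[ 0.55307264 -0.19840868  0.08266479] [-8.22264786  3.17327816 15.60388039] [0.75391735 1.51361503 0.10260855] [ 3.59831409e-01  3.11962505e+00 -7.34046605e-04]
```

The head is on the bar: z stopped at the expected 0.0827 while the force rose. I'll relax and release.

>>> {"op": "arm_command", "data": {
  "targets": [
    {"x":0,"y":0,"z":0.002,"rx":0,"ry":0,"rz":0,"claw":255},
    {"x":0,"y":0,"z":0.003,"rx":0,"ry":0,"rz":0,"claw":120},
    {"x":0,"y":0,"z":0.003,"rx":0,"ry":0,"rz":0,"claw":60},
    {"x":0,"y":0,"z":0.003,"rx":0,"ry":0,"rz":0,"claw":60},
    {"x":0,"y":0,"z":0.003,"rx":0,"ry":0,"rz":0,"claw":60},
    {"x":0,"y":0,"z":0.003,"rx":0,"ry":0,"rz":0,"claw":60},
    {"x":0,"y":0,"z":0.003,"rx":0,"ry":0,"rz":0,"claw":60},
    {"x":0,"y":0,"z":0.003,"rx":0,"ry":0,"rz":0,"claw":60}
  ]
}}

```text
t: 11.67
tool_pos: [0.5524, -0.1982, 0.0814]
orientation: [-0.36, -3.121, -0.0]
force: [-0.5, -0.1, -0.5]
opening: 0.0693
gripper_force: 0.0
```

>>> {"op": "arm_command", "data": {
  "targets": [
    {"x":0,"y":0,"z":0.03,"rx":0,"ry":0,"rz":0,"claw":60},
    {"x":0,"y":0,"z":0.08,"rx":0,"ry":0,"rz":0,"claw":60},
    {"x":0,"y":0,"z":0.14,"rx":0,"ry":0,"rz":0,"claw":60},
    {"x":0.03,"y":0,"z":0.2,"rx":0,"ry":0,"rz":0,"claw":60},
    {"x":0.06,"y":0,"z":0.2,"rx":0,"ry":0,"rz":0,"claw":60},
    {"x":0.06,"y":0,"z":0.2,"rx":0,"ry":0,"rz":0,"claw":60}
  ]
}}

```text
t: 12.17
tool_pos: [0.5857, -0.1988, 0.1848]
orientation: [0.359, 3.115, -0.002]
force: [0.6, -0.9, -0.6]
opening: 0.071
gripper_force: 0.0
```

```bash
python3 - <<'E'
from h import *
s=robot.read_state();print(s['t'],s['tool_pos'],s['force'])
shot('wrist','w4');s=load('w4')
hsv=cv2.cvtColor(s['p'],cv2.COLOR_RGB2HSV)
m=((hsv[...,0]<6)|(hsv[...,0]>174))&(hsv[...,1]>180)&(hsv[...,2]>150)
n,l,st,c=cv2.connectedComponentsWithStats(m.astype(np.uint8)); i=np.argmax(st[1:,4])+1
print(st[i],c[i],at_z(s,*c[i],.097),at_d(s,*c[i].astype(int)))
E
```

```text
12.1667 [ 0.58567601 -0.19879477  0.18480843] [ 0.58604409 -0.88762384 -0.63181238]
[ 284  188   48   47 1756] [307.1833713  211.15375854] [ 0.5539598  -0.19988166  0.097     ] [ 0.55373718 -0.19991842  0.09757411]
```

View pics/w4.png

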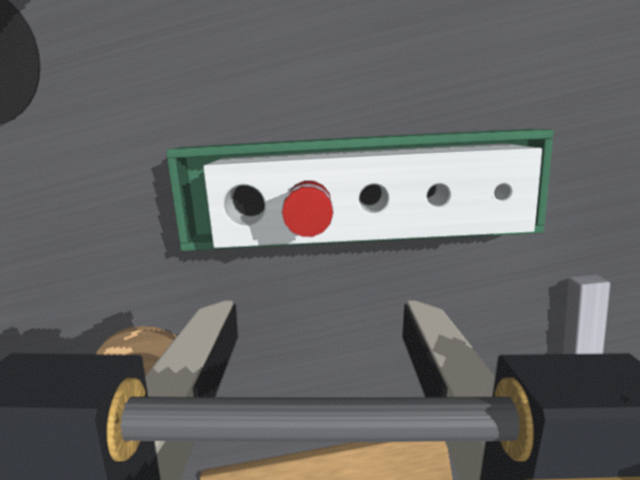

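The red head at (307,211) sits on the bar in the 22 mm hole. Its top measures z of about 0.097 m, as it should when home, and the gripper is clear.

```bash
python3 -c "
from plant import robot
print(robot.close_job())"
```

```text
the job is handed in; nothing more can be done
None
```

The driver is fully home in the 22 mm hole with its head on the bar and released, and the job was handed in at about 12 s; the highest wrist force I read while pressing it in was about 18 N, and the hand-in returned no verdict.

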